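# Weigh the middle vial from a crowded rack

### The arm

A 6-joint arm with a two-finger parallel gripper is mounted at the origin on a cart in front of the work surface, level with it; the furniture and walls round the work are solid. World frame = base frame: x ahead of the robot, y to its left, z up, the work surface at z = 0. Lengths are in m, angles in degrees, forces in N, time in s.
With the tool pointing down it reaches from about 0.275 to 0.75 m from the base axis. Payload 10.2 kg.
Tool frame: the origin (TCP) lies on the centre line of the jaws, within the pads' length; the fingertips stand 22 mm ahead of it and the grasp point (between the pads) lies 3 mm ahead of it (ctrl.tip_extent is the distance from the TCP to the fingertips, in m); z points along the fingers, x is the direction in which the jaws open and shut, and the axes are right-handed (so a half turn about z gives the same grasp; the last joint's range is limited). The gripper opens to 88 mm and grips with 3 to 60 N. Pads are 18 mm wide; open, the fingers measure 123 mm over their backs; the gripper's body (75 mm by 187 mm) begins 45 mm behind the grasp point.
Start: joints at [-88.831, 17.928, 85.812, -0, 76.261, -12.8], TCP at [0.127, -0.509, 0.232] pointing down, gripper open.
Joint ranges: [-168.41, 168.41], [-55.51, 124.54], [10.69, 146.95], [-70.63, 250.63], [1, 178], [-165.06, 165.06]. Speed limits (degrees/s): [136.94, 136.94, 172.46, 180, 180, 180].

### API

Orientations are given as [roll, pitch, yaw] about the fixed x, y, z axes, in that order (R = Rz(yaw) Ry(pitch) Rx(roll)).
In Python, from bench import status, cams, ctrl gives the robot as it stands.
- The arm moves only by the tool apply_moves, never from a script. Its argument "series" is a list of rows, each a list of 4 numbers: the shift along the tool's x, y, z in cm, then the turn about the tool's z in rad. A call has 1 to 5 rows; each row shifts and turns the pose as measured when the row begins, along the tool's axes as they then stand; what a row does not reach is not made up. A row lasts 1/12 s, in which the tool goes at most 41.7 mm and 7.16 degrees, less where a joint would pass 70% of its speed; a pose out of reach is approached as far as the arm can. A call is refused whole if a number of a shift passes 4.17 or a number of a turn 0.125, either way. A call with a gripper value outside its range is refused whole. "grip" is the opening in per cent of the stroke, from 0 (shut) to 100 (fully open), set as the call begins (left out, the last holds). The fingers move at their own pace and stop on an object; the grip force is fixed at half the most. Time passes only in rows, so rows that do not move let the fingers close. It gives the time, the measured TCP pose, the force and the opening at its end, in the units of the state.
- status.sense(): the state, without advancing time (a new reading comes with each control period).
- cams.grab_frame(name): name is "scene" or "top"; returns the picture (384x512x3 uint8, red, green, blue); there is no depth.
- cams.camera_model(name): a dict with "camera_matrix" (3x3 intrinsics, pixels), "dist" ([k1, k2, p1, p2, k3] as OpenCV has them; the pictures are not rectified), "R" (3x3) and "t" (3): a world point X has camera coordinates R X + t. Camera axes: x right, y down, z forward; pixel columns grow to the right and rows downward; lengths in m; the calibration is good to about 2 mm. A picture is of the moment at which its call begins. camera_model takes no time and is no camera call.
- ctrl.sign_off(): hands the job in, once; it reports no verdict.
The state is a dict: "t": time; "joint_pos": joint angles; "qvel": joint speeds; "effort": joint torques, N m; "ee_pos": TCP position; "tcp_rot": TCP orientation; "force": force on the tool from outside, world axes, zero at the start; "wrist_torque": the same for the moment, N m; "opening": finger opening in m.
Only numpy, scipy, OpenCV 4.12 (cv2) and the standard library are available. Lean on these libraries where they do the work, as an engineer would, in place of code of your own. Each camera call takes 0.05 s, during which the arm holds its last target.

### The job

Weigh the sample in the middle of the crowded vial rack: lift the middle vial out (the empty places on its left and right leave the only room for fingers) and stand it upright in the middle of the round pan of the balance, then let go of it. Leave the two vials next to it, in front and behind, standing in their places in the rack.

Things in the scene. Friction and masses are not known exactly. Their poses are not given: they have to be found in the camera images.
- middle_vial_centre (a point): The vial to weigh, in the middle of a fixed grey 3 x 3 rack; the places left and right of it are empty, the six others hold equal vials. Closed glass vial, 28 mm across, 60 mm tall, its top 12 mm a 24 mm wide black screw cap; 25 to 50 g, standing 4 mm above the worktop. The point is on its axis, half-way up (30 mm above its underside); z runs up the vial, its turn about z means nothing.
- front_vial_centre (a point): The vial next to the middle one on the robot's side, 36 mm from it (8 mm of air between them), same kind, to be left in the rack. The point is on its axis, half-way up; its turn about z means nothing. The line from here to rear_vial_centre runs along the filled row; the empty places lie 36 mm from the middle vial at right angles to that line, with nothing tall beyond them.
- rear_vial_centre (a point): The vial next to the middle one on the far side, 36 mm from it, same kind, to be left in the rack. The point is on its axis, half-way up; its turn about z means nothing. The rack is 112 mm square with open-topped compartments 32 mm square at 36 mm pitch and 4 mm walls whose tops are 20 mm above the worktop: fingers must stay above that.
- pan_centre (a point): Centre of the upper face of the flat round steel pan (100 mm across, 44 mm above the worktop, fixed) of a white portable balance, 160 x 140 mm, 32 mm high at its housing, with a dark display and two keys in front of the pan. z points up, x away from the display.
Mind the look-alikes: they are no part of the job. Leave any green look-alike of the part that bears middle_vial_centre alone. Leave any brown look-alike of the part that bears pan_centre alone.

How it is judged (in metres and radians):
On the way:
1. the middle vial has been lifted clear of the rack (height (world z) of middle_vial_centre above 0.085 m), for 0.1 s.
At the end, for the whole second after the job is handed in: The middle vial stands upright (within 10 degrees), at rest, on the balance pan, its axis within 30 mm of the pan's centre; the vials that stood in front of and behind it are still in their places in the rack (centres within 15 mm of where they started) (horizontal distance between middle_vial_centre and pan_centre below 0.03 m and z of middle_vial_centre in the frame of pan_centre between 0.024 and 0.036 m and angle between middle_vial_centre's own z axis and vertical below 0.175 rad and linear speed of middle_vial below 0.02 m/s and distance of each of front_vial_centre, rear_vial_centre from where it was at the start of the episode below 0.015 m); the robot touches nothing.
It fails at once if the vial in front of or behind the middle one is lifted out or tipped over (tilted by more than 30 degrees or moved by more than 20 mm) (angle between any of front_vial_centre, rear_vial_centre's own z axis and vertical above 0.52 rad or distance of any of front_vial_centre, rear_vial_centre from where it was at the start of the episode above 0.02 m).
It also fails if it takes over 38 s, if anything falls off the work surface, if the arm or the gripper's body presses on something with over 40 N, if the wrist force passes 120 N, or if a joint passes its speed limit or range.

## Working session

There is one attempt and no reset: what is moved stays moved. The work goes in short steps, Python scripts to look and compute and a tool call to move; the robot and the scene stay as the last step left them, time stands still between calls to the robot, and variables do not carry over. Pictures are saved under pics/ and viewed, and the job is handed in when it is done.

Besides the shell and the picture viewer there is one more tool, called after "Emit:" as name(argument=value, ...) on one line, values as JSON. apply_moves: Moves the arm, as the interface text tells. Its arguments: {"type":"object","properties":{"series":{"type":"array","items":{"type":"array","items":{"type":"number"}}},"grip":{"type":"number"}},"required":["series"]}

```bash
mkdir -p pics; ls; python3 - <<'E'
from bench import status,cams,ctrl
import cv2,numpy as np
print(status.sense())
for n in("scene","top"):
    cv2.imwrite(f"pics/{n}0.png",cv2.cvtColor(cams.grab_frame(n),cv2.COLOR_RGB2BGR)); m=cams.camera_model(n)
    print(n,{k:np.round(v,4).tolist() for k,v in m.items()}, "pos",-np.array(m['R']).T@np.array(m['t']))
E
```

```text
pics
{'t': 0.0, 'joint_pos': array([-8.88326933e+01,  1.79595388e+01,  8.58526833e+01, -9.29103854e-04,
        7.62607960e+01, -1.27979269e+01]), 'qvel': array([-0.01876228, -0.11825539,  0.12618861,  0.12596396, -0.01775582,
        0.00745127]), 'effort': array([ 1.54289315e-03, -4.02205968e+01, -2.52265334e+01,  6.95016375e-02,
        3.52972560e-02, -1.05512868e-04]), 'ee_pos': array([ 0.12669623, -0.50922746,  0.23126894]), 'tcp_rot': array([-1.79984705e+02,  7.14039372e-02, -7.60345356e+01]), 'force': array([ 8.68570876e-04,  6.31061197e-01, -1.21267356e+00]), 'wrist_torque': array([ 0.02844601, -0.04060372, -0.00975499]), 'opening': 0.08834572782129768}
scene {'camera_matrix': [[355.6084, 0.0, 256.593], [0.0, 355.6084, 189.5948], [0.0, 0.0, 1.0]], 'dist': [-0.0081, 0.0, 0.0, 0.0, 0.0], 'R': [[-0.8094, -0.5871, 0.0109], [-0.3416, 0.4556, -0.8221], [0.4777, -0.6691, -0.5693]], 't': [0.3917, 0.213, 0.6631]} pos [0.07307493 0.57657657 0.54833284]
top {'camera_matrix': [[389.3504, 0.0, 258.416], [0.0, 389.3504, 197.0641], [0.0, 0.0, 1.0]], 'dist': [0.0175, 0.0, 0.0, 0.0, 0.0], 'R': [[-0.0115, -0.9995, 0.0294], [-0.9939, 0.0082, -0.1099], [0.1096, -0.0305, -0.9935]], 't': [-0.0373, 0.4812, 0.8625]} pos [ 0.38333728 -0.01490778  0.91086804]
```

View pics/scene0.png

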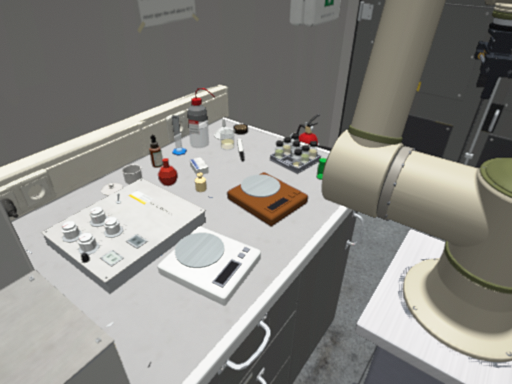

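View pics/top0.png

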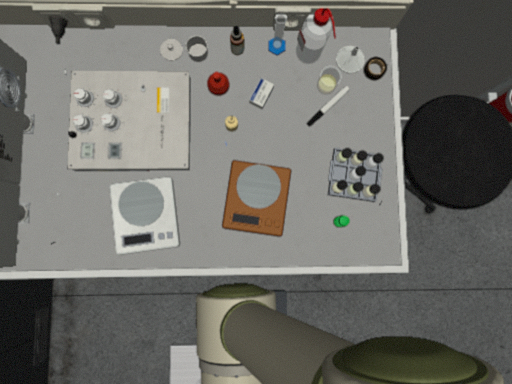

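Top view: the rack is at about (355,175), with one vial in its middle row at (360,172). There are two balances, white (143,213) and brown (258,197). The green look-alike vial is at (342,221). The white balance and the rack's middle vial fit the description. I'll confirm this in enlarged crops.

```bash
python3 - <<'E'
import cv2,numpy as np
a=cv2.imread("pics/top0.png")
c=cv2.resize(a[140:240,315:405],None,fx=6,fy=6,interpolation=cv2.INTER_CUBIC); cv2.imwrite("pics/c1.png",c)
c=cv2.resize(a[165:265,95:195],None,fx=5,fy=5,interpolation=cv2.INTER_CUBIC)
b=cv2.imread("pics/scene0.png")
cv2.imwrite("pics/c2.png",c)
cv2.imwrite("pics/c3.png",cv2.resize(b[125:185,260:340],None,fx=9,fy=9,interpolation=cv2.INTER_CUBIC))
E
```

```text
(no output)
```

View pics/c1.png

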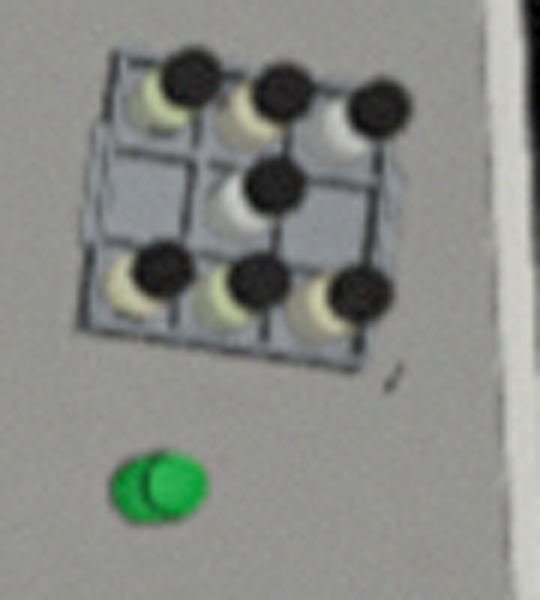

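View pics/c2.png

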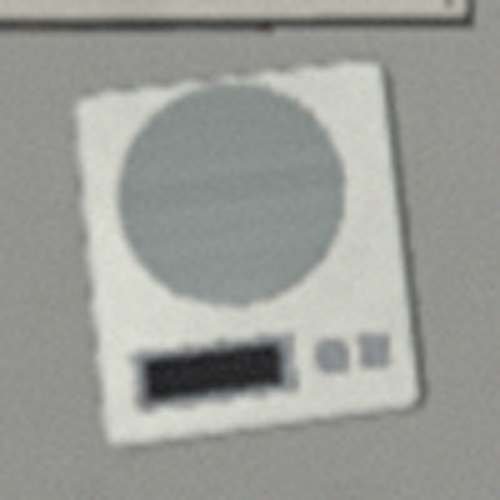

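View pics/c3.png

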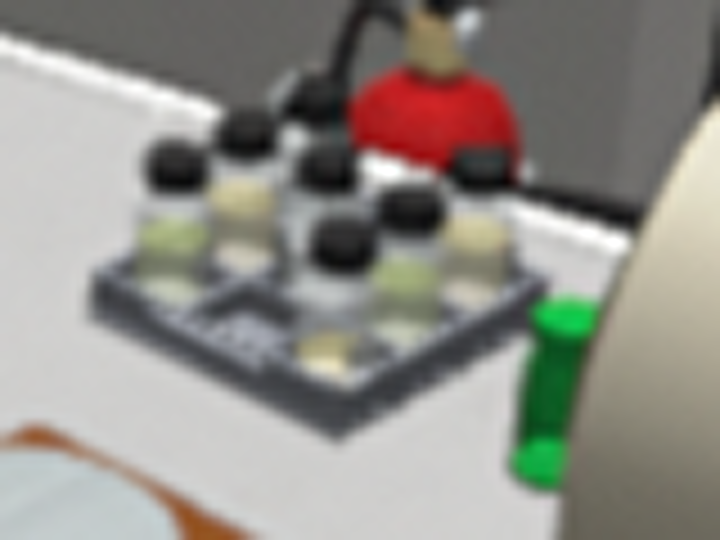

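The crops confirm it: a black-capped vial sits alone in the middle row at crop (274,185), with empty compartments to its left and right. The white balance has its pan at crop (232,192). Next I measure the caps and the pan.

```bash
cat > h.py <<'E'
import cv2,numpy as np
from bench import status,cams,ctrl
def ray(n,px,z):
    m=cams.camera_model(n);K=np.array(m['camera_matrix']);R=np.array(m['R']);t=np.array(m['t'])
    u=cv2.undistortPoints(np.array([[px]],float),K,np.array(m['dist']))[0,0]
    d=R.T@np.array([u[0],u[1],1]);c=-R.T@t
    return c+d*(z-c[2])/d[2]
def proj(n,X):
    m=cams.camera_model(n)
    return cv2.projectPoints(np.array([X],float),cv2.Rodrigues(np.array(m['R']))[0],np.array(m['t']),np.array(m['camera_matrix']),np.array(m['dist']))[0].ravel()
E
python3 - <<'E'
from h import *
a=cv2.imread("pics/top0.png")
g=cv2.resize(a,None,fx=4,fy=4,interpolation=cv2.INTER_CUBIC)
m=((g.max(2)<62)*255).astype(np.uint8); m[:140*4]=0;m[205*4:]=0;m[:,:325*4]=0;m[:,390*4:]=0
m=cv2.morphologyEx(m,cv2.MORPH_OPEN,cv2.getStructuringElement(cv2.MORPH_ELLIPSE,(25,25)))
n,_,st,ce=cv2.connectedComponentsWithStats(m)
P=[]
for i in range(1,n):
    px=(ce[i]+.5)/4-.5; X=ray("top",px,0.061); P.append(X);print(px.round(2),st[i][2:],X.round(4))
P=np.array(P)
print(np.linalg.norm(P[:,None]-P[None],axis=2).round(3))
b=((a.max(2)>0)).astype(np.uint8)
c=a[165:265,95:195].astype(int)
print(c[40,45],c[20,20],c[60,20])
g=cv2.resize(a[165:265,95:195],None,fx=4,fy=4,interpolation=cv2.INTER_CUBIC).astype(int)
m=((g.max(2)<190)&(g.max(2)>110)).astype(np.uint8)*255
m=cv2.morphologyEx(m,cv2.MORPH_OPEN,np.ones((9,9)))
for k in cv2.findContours(m,cv2.RETR_LIST,cv2.CHAIN_APPROX_NONE)[0]:
    A=cv2.contourArea(k)
    if 3000<A<60000:
        e=cv2.fitEllipse(k); px=(np.array(e[0])+.5)/4-.5+[95,165]
        print(A,e,px,ray("top",px,.044), 'diam',np.array(e[1])/4/389.35*.867)
        print('in scene',proj('scene',ray("top",px,.044)))
E
```

```text
[346.44 152.71] [  38   37 1088] [ 0.5753 -0.2392  0.061 ]
[361.71 155.2 ] [  38   36 1064] [ 0.5694 -0.2733  0.061 ]
[377.69 157.83] [  38   37 1070] [ 0.5632 -0.3091  0.061 ]
[360.28 170.53] [  38   37 1090] [ 0.5346 -0.2687  0.061 ]
[341.74 184.49] [  38   36 1075] [ 0.5036 -0.2261  0.061 ]
[357.69 186.39] [  39   36 1099] [ 0.499  -0.2616  0.061 ]
[374.53 188.53] [  40   37 1103] [ 0.494  -0.2989  0.061 ]
[[0.    0.035 0.071 0.05  0.073 0.079 0.101]
 [0.035 0.    0.036 0.035 0.081 0.071 0.08 ]
 [0.071 0.036 0.    0.049 0.102 0.08  0.07 ]
 [0.05  0.035 0.049 0.    0.053 0.036 0.051]
 [0.073 0.081 0.102 0.053 0.    0.036 0.073]
 [0.079 0.071 0.08  0.036 0.036 0.    0.038]
 [0.101 0.08  0.07  0.051 0.073 0.038 0.   ]]
[143 147 139] [196 203 201] [210 216 217]
42687.5 ((198.18734741210938, 202.87777709960938), (273.27325439453125, 327.48443603515625), 173.6439971923828) [144.17183685 215.34444427] [0.44044086 0.21118635 0.044     ] diam [0.15213042 0.18230962]
in scene [212.18523152 251.24903133]
5377.0 ((159.50636291503906, 7.304117202758789), (15.274975776672363, 709.676513671875), 89.91177368164062) [134.50159073 166.4510293 ] [0.55007215 0.23477016 0.044     ] diam [0.00850353 0.39507483]
in scene [165.36186077 235.43936159]
```

```bash
python3 - <<'E'
from h import *
a=cv2.imread("pics/top0.png")
def pan(a,x0,x1,y0,y1,n,seed):
    g=cv2.resize(a[y0:y1,x0:x1],None,fx=4,fy=4,interpolation=cv2.INTER_CUBIC)
    m=(g.max(2)<175).astype(np.uint8)*255
    m=cv2.morphologyEx(m,cv2.MORPH_OPEN,cv2.getStructuringElement(cv2.MORPH_ELLIPSE,(21,21)))
    _,l=cv2.connectedComponents(m); s=l[int((seed[1]-y0)*4),int((seed[0]-x0)*4)]
    k=max(cv2.findContours((l==s).astype(np.uint8),cv2.RETR_EXTERNAL,cv2.CHAIN_APPROX_NONE)[0],key=cv2.contourArea)
    e=cv2.fitEllipse(k); px=(np.array(e[0])+.5)/4-.5+[x0,y0]
    print(n,px,np.array(e[1])/4,cv2.contourArea(k)/16,ray(n,px,.044)); return px
pan(a,112,172,172,240,"top",(141,203))
b=cv2.imread("pics/scene0.png")
pan(b,160,262,228,298,"scene",(200,250))
# scene cross-check of middle vial cap
print([proj('scene',[.534,-.268,z]) for z in(.052,.064)],[proj('scene',p) for p in([.5692,-.2735,.058],[.4988,-.262,.058],[.5036,-.2261,.058])])
E
```

```text
top [140.98127747 195.38505936] [56.18924332 60.17760849] 2095.0625 [0.48484568 0.2190993  0.044     ]
scene [220.5966835  261.09869766] [ 73.03282928 109.8136673 ] 5673.21875 [0.40957882 0.22150761 0.044     ]
[array([295.66764406, 144.91089359]), array([295.9622165 , 141.31886973])] [array([286.7957142 , 139.23680956]), array([305.1019921, 147.2212942]), array([297.45158738, 151.43770821])]
```

```bash
python3 - <<'E'
from h import *
a=cv2.imread("pics/top0.png")
g=cv2.GaussianBlur(cv2.cvtColor(cv2.resize(a[165:265,95:195],None,fx=4,fy=4,interpolation=cv2.INTER_CUBIC),cv2.COLOR_BGR2GRAY),(0,0),2)
c=cv2.HoughCircles(g,cv2.HOUGH_GRADIENT,1,50,param1=60,param2=20,minRadius=82,maxRadius=100)
for x,y,r in c[0][:3]:
    px=np.array([(x+.5)/4-.5+95,(y+.5)/4-.5+165]);X=ray("top",px,.044);print(px,r/4,X,proj('scene',X))
X=ray("top",[141.0,203.4],.044);print(X)
s=status.sense();print(s['ee_pos'],s['tcp_rot'])
# deck path extremes
E
```

```text
[140.25 204.  ] 22.25 [0.46566308 0.2202895  0.044     ] [199.7173619  248.50331717]
[0.46698227 0.21867741 0.044     ]
[ 0.12670612 -0.50925635  0.23133215] [-1.79984996e+02  6.35132535e-02 -7.60333196e+01]
```

Measured positions:
- **Middle vial:** about (0.534, -0.268). The cap pitch comes out at 36 mm, and the scene view agrees.
- **Row direction:** about -9°, so jaw yaw is -99°.
- **Pan centre:** about (0.466, 0.2195). It projects to scene (200,249), where the pan is seen.

Turning the tool first.

Emit:
apply_moves(series=[[0, 0, 0, 0.1], [0, 0, 0, 0.1], [0, 0, 0, 0.1], [0, 0, 0, 0.1]], grip=100)

```text
t: 0.43
ee_pos: [0.1267, -0.5086, 0.2299]
tcp_rot: [180.0, 0.2, -99.8]
force: [0.0, -0.1, 0.3]
opening: 0.0881
```

```bash
cat > go.py <<'E'
import sys
from h import *
from scipy.spatial.transform import Rotation as Ro
s=status.sense();R=Ro.from_euler('xyz',s['tcp_rot'],degrees=True).as_matrix()
x=[float(v) for v in sys.argv[1:5]]
d=R.T@(np.array(x[:3])-s['ee_pos'])*100
print('t',s['t'],'pos',s['ee_pos'].round(4),'rot',s['tcp_rot'].round(2),'F',s['force'].round(1),'open',round(s['opening'],4))
print('delta tool cm',d.round(2),'rows',abs(d).max()/4.17,'turn rad',-np.radians(x[3]-s['tcp_rot'][2]))
E
python3 go.py .534 -.268 .2 -99
```

```text
t 0.4333 pos [ 0.1267 -0.5086  0.2299] rot [179.95   0.25 -99.76] F [ 0.  -0.1  0.3] open 0.0881
delta tool cm [-30.6  -36.07   3.09] rows 8.648686040510826 turn rad -0.013263523870841338
```

Emit:
apply_moves(series=[[-2, -2.4, 0, 0], [-2, -2.4, 0, 0], [-2, -2.4, 0, 0], [-2, -2.4, 0, 0], [-2, -2.4, 0, 0]])

```text
t: 0.85
ee_pos: [0.2626, -0.4303, 0.2281]
tcp_rot: [179.8, 0.4, -100.7]
force: [-0.6, -1.0, 0.2]
opening: 0.0883
```

Emit:
apply_moves(series=[[-2, -2.4, 0, 0], [-2, -2.4, 0, 0], [-2, -2.4, 0, 0], [-2, -2.4, 0, 0], [-2, -2.4, 0, 0]])

```text
t: 1.27
ee_pos: [0.4049, -0.3485, 0.2272]
tcp_rot: [179.7, 0.5, -100.7]
force: [0.7, -0.8, 0.0]
opening: 0.088
```

```bash
python3 go.py .534 -.268 .2 -99
```

```text
t 1.2667 pos [ 0.4049 -0.3485  0.2272] rot [ 179.71    0.54 -100.72] F [ 0.7 -0.8  0. ] open 0.088
delta tool cm [-10.29 -11.2    2.76] rows 2.685321403172259 turn rad -0.029952211711921035
```

Emit:
apply_moves(series=[[-2, -2.2, 0.6, -0.01], [-2, -2.2, 0.6, -0.01], [-2, -2.2, 0.6, -0.01], [-2, -2.2, 0.6, 0], [-2, -2.2, 0.4, 0]])

```text
t: 1.68
ee_pos: [0.5362, -0.2625, 0.1979]
tcp_rot: [179.7, 0.6, -98.9]
force: [-0.1, -0.5, -0.0]
opening: 0.088
```

Emit:
apply_moves(series=[[0, 0, 0, 0], [0, 0, 0, 0]])

```text
t: 1.85
ee_pos: [0.5393, -0.2583, 0.1955]
tcp_rot: [179.5, 0.7, -98.5]
force: [0.6, 0.3, -0.3]
opening: 0.0885
```

```bash
python3 go.py .534 -.268 .1 -99
```

```text
t 1.85 pos [ 0.5393 -0.2583  0.1955] rot [179.52   0.7  -98.54] F [ 0.6  0.3 -0.3] open 0.0885
delta tool cm [1.16 0.3  9.54] rows 2.2869535345255545 turn rad 0.007947011339420346
```

Emit:
apply_moves(series=[[0.6, 0.2, 1, 0.008], [0.5, 0.1, 2, 0], [0.1, 0, 2, 0], [0, 0, 1, 0], [0, 0, 0, 0]])

```text
t: 2.27
ee_pos: [0.5306, -0.2728, 0.1315]
tcp_rot: [179.5, 0.6, -99.3]
force: [-0.0, 0.4, -0.2]
opening: 0.088
```

```bash
python3 go.py .534 -.268 .1 -99
```

```text
t 2.2667 pos [ 0.5306 -0.2728  0.1315] rot [179.5    0.65 -99.3 ] F [-0.   0.4 -0.2] open 0.088
delta tool cm [-0.49 -0.29  3.16] rows 0.7569413175175955 turn rad -0.005155087361678615
```

Emit:
apply_moves(series=[[-0.4, -0.2, 0.5, -0.005], [0, 0, 0.8, 0], [0, 0, 0.5, 0], [0, 0, 0, 0], [0, 0, 0, 0]])

```text
t: 2.68
ee_pos: [0.5328, -0.2704, 0.1137]
tcp_rot: [179.6, 0.6, -99.1]
force: [0.8, 1.0, 0.0]
opening: 0.0884
```

```bash
python3 go.py .534 -.268 .09 -99;python3 - <<'E'
from h import *
for n in("top","scene"): cv2.imwrite(f"pics/{n}1.png",cv2.cvtColor(cams.grab_frame(n),cv2.COLOR_RGB2BGR))
a=cv2.imread("pics/top1.png")[130:230,300:410];cv2.imwrite("pics/c4.png",cv2.resize(a,None,fx=5,fy=5,interpolation=cv2.INTER_CUBIC))
a=cv2.imread("pics/scene1.png")[95:195,245:355];cv2.imwrite("pics/c5.png",cv2.resize(a,None,fx=5,fy=5,interpolation=cv2.INTER_CUBIC))
E
```

```text
t 2.6833 pos [ 0.5328 -0.2704  0.1137] rot [179.61   0.58 -99.12] F [0.8 1.  0. ] open 0.0884
delta tool cm [-0.23 -0.1   2.37] rows 0.5676012405230811 turn rad -0.0021299135708651735
```

View pics/c4.png

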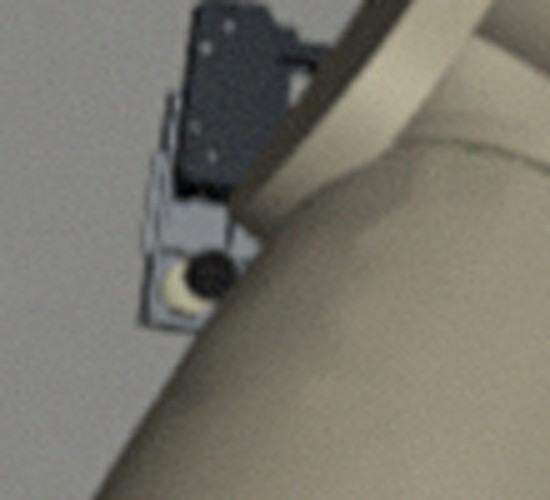

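View pics/c5.png

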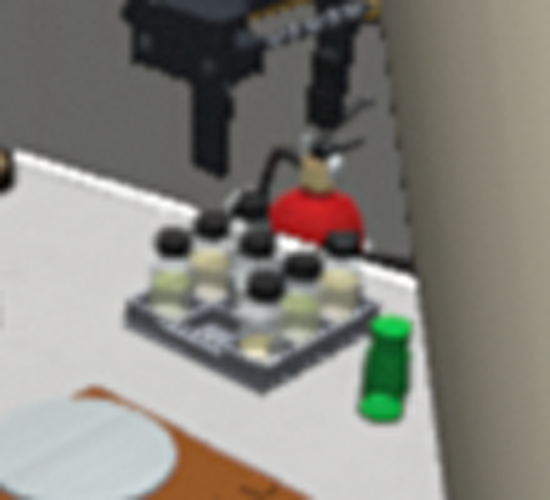

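The crops show the fingers at (210,130) and (330,90), straddling the middle vial on its left and right, with all vials standing. Descending to TCP z of about 0.047.

Emit:
apply_moves(series=[[-0.25, -0.1, 1, 0], [0, 0, 1, 0], [0, 0, 1, 0], [0, 0, 0, 0], [0, 0, 0, 0]])

```text
t: 3.2
ee_pos: [0.5344, -0.2673, 0.081]
tcp_rot: [179.7, 0.6, -99.1]
force: [-0.3, 0.1, 0.3]
opening: 0.0881
```

```bash
python3 go.py .534 -.268 .047 -99
```

```text
t 3.2 pos [ 0.5344 -0.2673  0.081 ] rot [179.67   0.55 -99.09] F [-0.3  0.1  0.3] open 0.0881
delta tool cm [0.11 0.01 3.4 ] rows 0.8148021131989681 turn rad -0.0016559988816733122
```

Emit:
apply_moves(series=[[0.05, 0, 0.8, 0], [0, 0, 0.8, 0], [0, 0, 0.8, 0], [0, 0, 0, 0], [0, 0, 0, 0]])

```text
t: 3.62
ee_pos: [0.5341, -0.2676, 0.054]
tcp_rot: [179.6, 0.6, -99.1]
force: [-0.6, -0.4, 1.0]
opening: 0.0882
```

```bash
python3 go.py .534 -.268 .047 -99
```

```text
t 3.6167 pos [ 0.5341 -0.2676  0.054 ] rot [179.64   0.57 -99.11] F [-0.6 -0.4  1. ] open 0.0882
delta tool cm [ 0.05 -0.    0.7 ] rows 0.16806470602924606 turn rad -0.0018452637361306599
```

Emit:
apply_moves(series=[[0, 0, 0.6, 0], [0, 0, 0, 0], [0, 0, 0, 0]])

```text
t: 3.87
ee_pos: [0.5342, -0.2677, 0.0476]
tcp_rot: [179.7, 0.6, -99.1]
force: [0.2, 0.2, -0.2]
opening: 0.0881
```

Emit:
apply_moves(series=[[0, 0, 0, 0], [0, 0, 0, 0], [0, 0, 0, 0], [0, 0, 0, 0], [0, 0, 0, 0]], grip=10)

```text
t: 4.28
ee_pos: [0.5345, -0.2679, 0.0484]
tcp_rot: [179.7, 0.5, -99.1]
force: [0.5, 0.6, 0.1]
opening: 0.0568
```

Emit:
apply_moves(series=[[0, 0, 0, 0], [0, 0, 0, 0], [0, 0, 0, 0], [0, 0, 0, 0], [0, 0, 0, 0]])

```text
t: 4.7
ee_pos: [0.5347, -0.268, 0.0487]
tcp_rot: [179.8, 0.5, -99.1]
force: [0.6, 0.2, -0.7]
opening: 0.0238
```

Emit:
apply_moves(series=[[0, 0, 0, 0]])

```text
t: 4.78
ee_pos: [0.5346, -0.268, 0.0487]
tcp_rot: [179.8, 0.5, -99.1]
force: [-0.0, 0.4, -0.9]
opening: 0.0212
```

```bash
python3 go.py .534 -.268 .047 -99; python3 - <<'E'
from h import *
for n in("top","scene"): cv2.imwrite(f"pics/{n}2.png",cv2.cvtColor(cams.grab_frame(n),cv2.COLOR_RGB2BGR))
a=cv2.imread("pics/scene2.png")[115:195,245:345];cv2.imwrite("pics/c6.png",cv2.resize(a,None,fx=7,fy=7,interpolation=cv2.INTER_CUBIC))
E
```

```text
t 4.7833 pos [ 0.5346 -0.268   0.0487] rot [179.76   0.5  -99.1 ] F [-0.   0.4 -0.9] open 0.0212
delta tool cm [0.01 0.06 0.17] rows 0.03983356947568698 turn rad -0.0017393070821377548
```

View pics/c6.png

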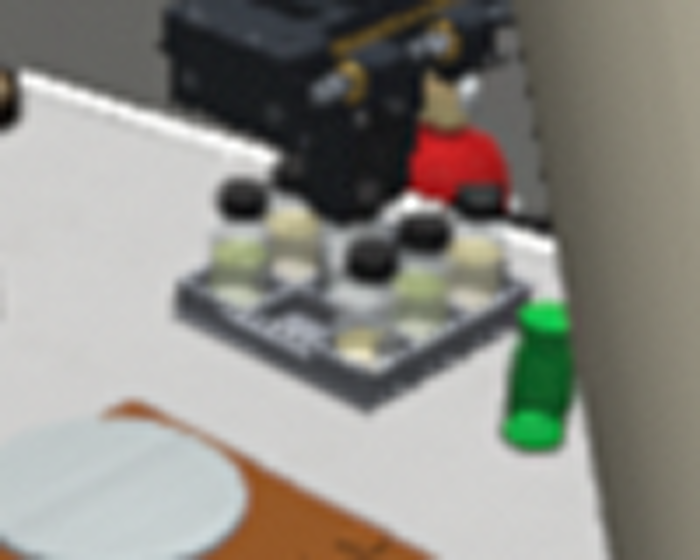

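```bash
python3 - <<'E'
from h import *
print(ctrl.tip_extent, [k for k in dir(ctrl) if k[0]!='_'])
s=status.sense();print(s['opening'],s['joint_pos'],s['ee_pos'])
for z in(.026,.04,.05,.06,.07,.08):
  print(z,proj('scene',[.534+.158*.015,-.268+.987*.015,z]),proj('scene',[.534+.158*.03,-.268+.987*.03,z]))
E
python3 - <<'E'
import cv2
a=cv2.imread("pics/scene2.png")[130:170,275:320]
cv2.imwrite("pics/c7.png",cv2.resize(a,None,fx=14,fy=14,interpolation=cv2.INTER_CUBIC))
E
```

```text
0.022 ['MotionError', 'sign_off', 'tip_extent']
0.021036106553740476 [-37.97665935  38.17691547  83.67317471   0.37970275  58.60013225
  60.92382037] [ 0.5346479  -0.26799397  0.04867181]
0.026 [291.84387665 154.20047249] [288.59295979 155.88960697]
0.04 [292.15767609 150.09775776] [288.88496278 151.76541113]
0.05 [292.38465021 147.12964691] [289.09619478 148.78143576]
0.06 [292.61402559 144.12964154] [289.30968151 145.76511904]
0.07 [292.84583971 141.09723544] [289.52545846 142.71594316]
0.08 [293.0801308 138.0319119] [289.7435619  139.63337945]
```

View pics/c7.png

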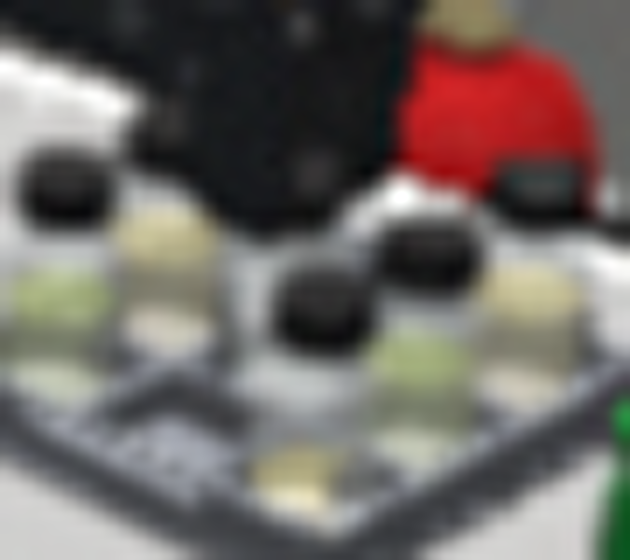

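```bash
python3 - <<'E'
from h import *
a=cv2.imread("pics/scene1.png")[95:150,265:335]
cv2.imwrite("pics/c8.png",cv2.resize(a,None,fx=10,fy=10,interpolation=cv2.INTER_CUBIC))
P=np.array([.5328,-.2704,.1137]);t=np.array([-.158,-.987,0]) # tool x
for o in(-.044,-.0615,.044,.0615):
  for dz in(-.022,0,.02,.045): print(o,dz,(proj('scene',P+t*o+[0,0,dz])-[265,95])*10)
E
```

```text
-0.044 -0.022 [226.15962037 422.98508544]
-0.044 0 [230.84459001 352.73339548]
-0.044 0.02 [235.20356062 287.3463867 ]
-0.044 0.045 [240.79103453 203.49764353]
-0.0615 -0.022 [185.74914586 442.04107912]
-0.0615 0 [189.97774418 371.30376487]
-0.0615 0.02 [193.91310765 305.4484433 ]
-0.0615 0.045 [198.95900818 220.97615516]
0.044 -0.022 [417.62085975 332.71265319]
0.044 0 [424.32611355 264.82901843]
0.044 0.02 [430.55735507 201.72019347]
0.044 0.045 [438.53431861 120.89712353]
0.0615 -0.022 [453.51393149 315.79178258]
0.0615 0 [460.57183858 248.36443165]
0.0615 0.02 [467.1293523  185.69358098]
0.0615 0.045 [475.52195771 105.45079314]
```

View pics/c8.png

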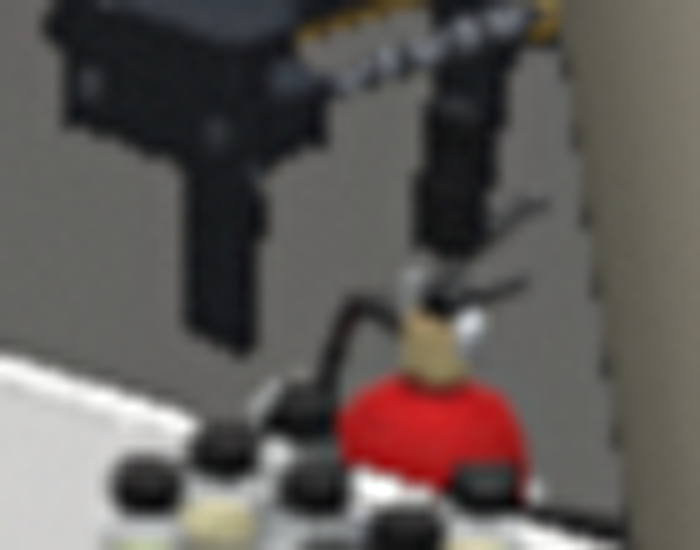

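The jaws have stopped at 21 mm, so something is held, and the force is small. In the image the fingertips look about 22 mm higher than the stated tip extent, so the grip is probably on the 24 mm cap rather than the glass. I'll lift gently and check.

Emit:
apply_moves(series=[[0, 0, -0.5, 0], [0, 0, -0.5, 0], [0, 0, -0.5, 0], [0, 0, 0, 0], [0, 0, 0, 0]])

```text
t: 5.3
ee_pos: [0.5348, -0.2682, 0.0656]
tcp_rot: [179.8, 0.5, -99.1]
force: [1.3, 0.4, 0.2]
opening: 0.0211
```

```bash
python3 go.py .534 -.268 .15 -99; python3 - <<'E'
from h import *
for n in("top","scene"): cv2.imwrite(f"pics/{n}3.png",cv2.cvtColor(cams.grab_frame(n),cv2.COLOR_RGB2BGR))
a=cv2.imread("pics/scene3.png")[115:175,265:335];cv2.imwrite("pics/c9.png",cv2.resize(a,None,fx=10,fy=10,interpolation=cv2.INTER_CUBIC))
E
```

```text
t 5.3 pos [ 0.5348 -0.2682  0.0656] rot [179.78   0.49 -99.1 ] F [1.3 0.4 0.2] open 0.0211
delta tool cm [-0.08  0.11 -8.44] rows 2.024552038893474 turn rad -0.0016967908544881416
```

View pics/c9.png

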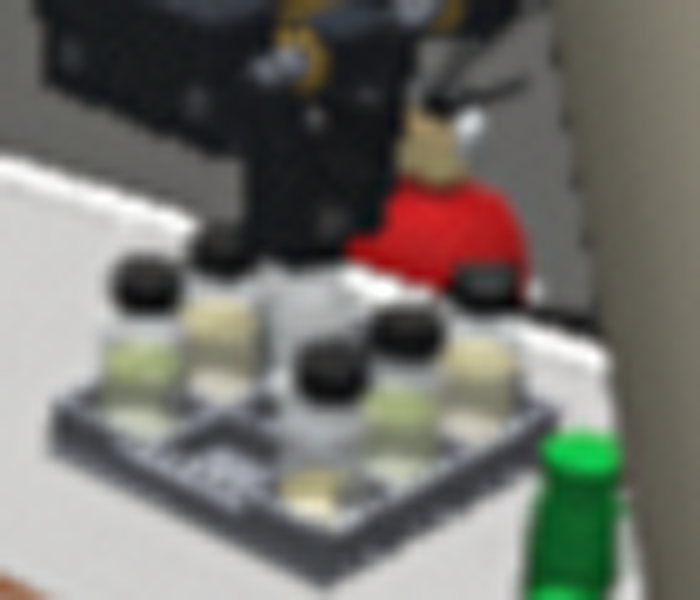

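The middle cap's old spot at crop (314,280) no longer shows black, and glass is visible under the fingers at (300,300). The vial is rising while its neighbours stand. Continuing the lift.

Emit:
apply_moves(series=[[0, 0, -1, 0], [0, 0, -1.5, 0], [0, 0, -1.5, 0], [0, 0, -1.5, 0], [0, 0, -1.5, 0]])

```text
t: 5.82
ee_pos: [0.5334, -0.2677, 0.1365]
tcp_rot: [179.4, 0.7, -99.1]
force: [0.4, -0.3, -0.3]
opening: 0.021
```

Emit:
apply_moves(series=[[0, 0, -1, 0], [0, 0, 0, 0], [0, 0, 0, 0]])

```text
t: 6.07
ee_pos: [0.5344, -0.2686, 0.1513]
tcp_rot: [179.7, 0.5, -99.1]
force: [-0.1, 0.1, -1.1]
opening: 0.0209
```

```bash
python3 go.py .466 .2195 .17 -99; python3 - <<'E'
from h import *
for n in("top","scene"): cv2.imwrite(f"pics/{n}4.png",cv2.cvtColor(cams.grab_frame(n),cv2.COLOR_RGB2BGR))
a=cv2.imread("pics/scene4.png")[75:175,245:345];cv2.imwrite("pics/c10.png",cv2.resize(a,None,fx=6,fy=6,interpolation=cv2.INTER_CUBIC))
E
```

```text
t 6.0667 pos [ 0.5344 -0.2686  0.1513] rot [179.68   0.54 -99.1 ] F [-0.1  0.1 -1.1] open 0.0209
delta tool cm [-47.13  14.48  -1.34] rows 11.301033808493942 turn rad -0.0017439243476576093
```

View pics/c10.png

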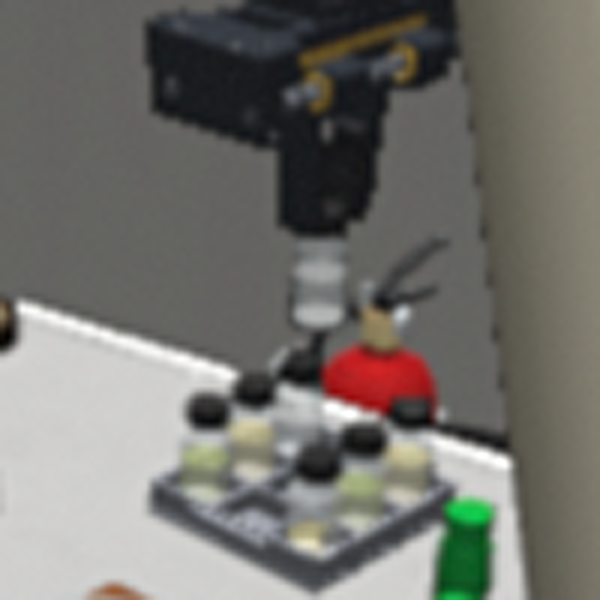

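```bash
python3 - <<'E'
from h import *
for z in(.085,.095,.1066,.12,.13): print(z,proj('scene',[.534,-.268,z]))
E
```

```text
0.085 [296.48675119 134.92089024]
0.095 [296.74066096 131.82301702]
0.1066 [297.03861011 128.18714662]
0.12 [297.38744136 123.92941948]
0.13 [297.65107054 120.71096703]
```

Emit:
apply_moves(series=[[-1.0, 0.3, 0, 0], [-2.0, 0.6, -0.3, 0], [-2.5, 0.8, -0.3, 0], [-2.5, 0.8, -0.3, 0], [-2.5, 0.8, -0.2, 0]])

```text
t: 6.58
ee_pos: [0.5155, -0.1566, 0.158]
tcp_rot: [179.2, 0.7, -99.5]
force: [-0.1, 0.5, -0.2]
opening: 0.0212
```

Emit:
apply_moves(series=[[-2.5, 0.8, 0, 0], [-2.5, 0.8, 0, 0], [-2.5, 0.8, 0, 0], [-2.5, 0.8, 0, 0], [-2.5, 0.8, 0, 0]])

```text
t: 7.0
ee_pos: [0.4915, -0.0168, 0.1573]
tcp_rot: [178.8, 0.9, -99.5]
force: [0.4, 0.4, -0.1]
opening: 0.0213
```

```bash
python3 go.py .466 .2195 .17 -99
```

```text
t 7.0 pos [ 0.4915 -0.0168  0.1573] rot [178.81   0.87 -99.46] F [ 0.4  0.4 -0.1] open 0.0213
delta tool cm [-22.9    6.42  -0.79] rows 5.492014633950554 turn rad -0.007993307236260832
```

Vial bottom height matches the expected 0.107 m. Continuing.

Emit:
apply_moves(series=[[-2.5, 0.7, -0.1, 0], [-2.5, 0.7, -0.1, 0], [-2.5, 0.7, -0.1, 0], [-2.5, 0.7, -0.1, 0], [-2.5, 0.7, -0.1, 0]])

```text
t: 7.42
ee_pos: [0.4713, 0.1215, 0.1618]
tcp_rot: [178.3, 0.9, -99.4]
force: [-0.1, 1.2, -1.2]
opening: 0.0212
```

Emit:
apply_moves(series=[[-2, 0.6, 0, 0], [-1.5, 0.4, 0, 0], [-1, 0.3, 0, 0], [0, 0, 0, 0], [0, 0, 0, 0]])

```text
t: 7.83
ee_pos: [0.4596, 0.1767, 0.16]
tcp_rot: [178.0, 0.8, -99.0]
force: [-0.1, 0.5, -0.9]
opening: 0.0215
```

```bash
python3 go.py .466 .2195 .11 -99
```

```text
t 7.8333 pos [0.4596 0.1767 0.16  ] rot [177.96   0.84 -98.99] F [-0.1  0.5 -0.9] open 0.0215
delta tool cm [-4.25 -0.15  5.06] rows 1.2131036571479759 turn rad 0.0002206669835175345
```

Emit:
apply_moves(series=[[-1, 0, 0.5, 0], [-1.2, 0, 1, 0], [-1, -0.1, 1, 0], [-0.6, 0, 1, 0], [0, 0, 0, 0]])

```text
t: 8.25
ee_pos: [0.4653, 0.2169, 0.1206]
tcp_rot: [177.8, 0.8, -99.2]
force: [-0.4, -0.3, -0.3]
opening: 0.0213
```

Emit:
apply_moves(series=[[0, 0, 0, 0], [0, 0, 0, 0]])

```text
t: 8.42
ee_pos: [0.465, 0.2171, 0.1192]
tcp_rot: [177.7, 0.7, -99.1]
force: [-0.9, 0.2, -0.7]
opening: 0.0217
```

```bash
python3 go.py .466 .2195 .093 -99
```

```text
t 8.4167 pos [0.465  0.2171 0.1192] rot [177.72   0.73 -99.12] F [-0.9  0.2 -0.7] open 0.0217
delta tool cm [-0.22 -0.17  2.61] rows 0.6269932631901817 turn rad -0.002105704482632591
```

```bash
python3 - <<'E'
from h import *
for n in("top","scene"): cv2.imwrite(f"pics/{n}5.png",cv2.cvtColor(cams.grab_frame(n),cv2.COLOR_RGB2BGR))
a=cv2.imread("pics/scene5.png")[180:300,140:270];cv2.imwrite("pics/c11.png",cv2.resize(a,None,fx=5,fy=5,interpolation=cv2.INTER_CUBIC))
for z in(.0745,.044):print((proj('scene',[.466,.219,z])-[140,180])*5)
E
```

```text
[293.98066408 283.6905558 ]
[300.1985174  340.34727684]
```

View pics/c11.png

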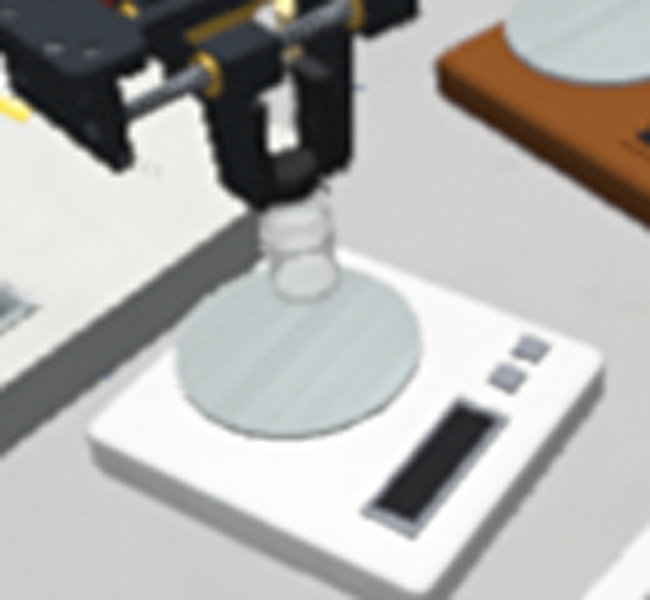

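The vial hangs upright over the pan, with its bottom at crop (305,278) against a pan centre at (300,340). The other views agree. Lowering.

Emit:
apply_moves(series=[[-0.2, -0.1, 0.7, 0], [0, 0, 0.7, 0], [0, 0, 0.5, 0], [0, 0, 0, 0], [0, 0, 0, 0]])

```text
t: 8.93
ee_pos: [0.4665, 0.2185, 0.0995]
tcp_rot: [177.9, 0.8, -99.2]
force: [-0.5, 1.2, -0.0]
opening: 0.0219
```

```bash
python3 go.py .466 .2195 .089 -99
```

```text
t 8.9333 pos [0.4665 0.2185 0.0995] rot [177.87   0.78 -99.22] F [-0.5  1.2 -0. ] open 0.0219
delta tool cm [-0.07  0.02  1.05] rows 0.2527614064853662 turn rad -0.0038507503621248063
```

Emit:
apply_moves(series=[[0, 0, 0.4, 0], [0, 0, 0.4, 0], [0, 0, 0, 0], [0, 0, 0, 0]])

```text
t: 9.27
ee_pos: [0.4662, 0.2186, 0.0908]
tcp_rot: [177.9, 0.8, -99.2]
force: [0.2, 0.2, -0.1]
opening: 0.021
```

Emit:
apply_moves(series=[[0, 0, 0.15, 0], [0, 0, 0, 0]])

```text
t: 9.43
ee_pos: [0.4662, 0.2186, 0.0892]
tcp_rot: [177.9, 0.8, -99.2]
force: [0.3, -0.8, -0.6]
opening: 0.0213
```

```bash
python3 go.py .466 .2195 .089 -99; python3 - <<'E'
from h import *
for n in("scene",): cv2.imwrite(f"pics/{n}6.png",cv2.cvtColor(cams.grab_frame(n),cv2.COLOR_RGB2BGR))
a=cv2.imread("pics/scene6.png")[180:300,140:270];cv2.imwrite("pics/c12.png",cv2.resize(a,None,fx=5,fy=5,interpolation=cv2.INTER_CUBIC))
E
```

```text
t 9.4333 pos [0.4662 0.2186 0.0892] rot [177.89   0.79 -99.24] F [ 0.3 -0.8 -0.6] open 0.0213
delta tool cm [-0.08  0.03  0.03] rows 0.01921255356072883 turn rad -0.004105131543034255
```

View pics/c12.png

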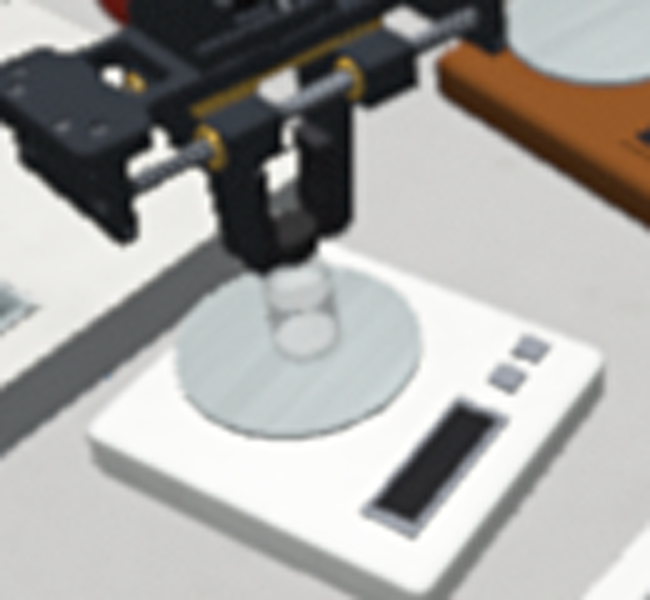

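Emit:
apply_moves(series=[[0, 0, 0.1, 0], [0, 0, 0, 0]])

```text
t: 9.65
ee_pos: [0.4666, 0.2187, 0.0888]
tcp_rot: [178.0, 0.8, -99.2]
force: [0.2, -0.5, -0.8]
opening: 0.0212
```

Emit:
apply_moves(series=[[0, 0, 0.1, 0], [0, 0, 0, 0]])

```text
t: 9.82
ee_pos: [0.4672, 0.2188, 0.0888]
tcp_rot: [178.1, 0.8, -99.2]
force: [-0.1, 0.0, -0.5]
opening: 0.0211
```

Emit:
apply_moves(series=[[0, 0, 0.2, 0], [0, 0, 0.1, 0]])

```text
t: 9.98
ee_pos: [0.4689, 0.219, 0.0886]
tcp_rot: [178.4, 0.9, -99.2]
force: [-1.8, -2.7, 9.4]
opening: 0.0211
```

Contact with the pan: 9.4 N upward. Backing off slightly, then opening.

Emit:
apply_moves(series=[[0, 0, -0.1, 0], [0, 0, 0, 0]])

```text
t: 10.15
ee_pos: [0.4693, 0.219, 0.09]
tcp_rot: [178.4, 0.9, -99.2]
force: [-0.4, -0.2, -0.8]
opening: 0.0214
```

Emit:
apply_moves(series=[[0, 0, 0, 0], [0, 0, 0, 0], [0, 0, 0, 0], [0, 0, 0, 0], [0, 0, 0, 0]], grip=75)

```text
t: 10.57
ee_pos: [0.4687, 0.219, 0.089]
tcp_rot: [178.3, 0.9, -99.2]
force: [0.9, -0.4, -0.2]
opening: 0.053
```

Emit:
apply_moves(series=[[0, 0, 0, 0], [0, 0, 0, 0], [0, 0, 0, 0], [0, 0, 0, 0]])

```text
t: 10.9
ee_pos: [0.4685, 0.219, 0.0887]
tcp_rot: [178.3, 0.9, -99.2]
force: [-0.4, 0.2, 0.0]
opening: 0.0661
```

```bash
python3 go.py .466 .2195 .18 -99; python3 - <<'E'
from h import *
for n in("scene",): cv2.imwrite(f"pics/{n}7.png",cv2.cvtColor(cams.grab_frame(n),cv2.COLOR_RGB2BGR))
a=cv2.imread("pics/scene7.png")[180:300,140:270];cv2.imwrite("pics/c13.png",cv2.resize(a,None,fx=5,fy=5,interpolation=cv2.INTER_CUBIC))
E
```

```text
t 10.9 pos [0.4685 0.219  0.0887] rot [178.32   0.91 -99.21] F [-0.4  0.2  0. ] open 0.0661
delta tool cm [-0.16  0.53 -9.12] rows 2.1858659689571374 turn rad -0.00359171085170278
```

View pics/c13.png

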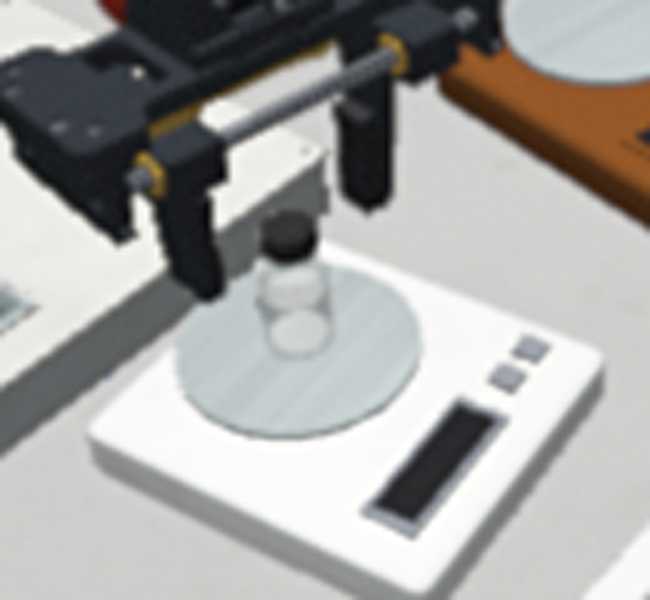

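The vial stands upright at crop (297,330), near the pan centre (299,348), and the jaws are clear on both sides. Retreating straight up.

Emit:
apply_moves(series=[[0, 0, -0.8, 0], [0, 0, -1.5, 0], [0, 0, -2, 0], [0, 0, -2, 0], [0, 0, -2, 0]])

```text
t: 11.37
ee_pos: [0.4688, 0.2168, 0.1731]
tcp_rot: [177.9, 0.7, -99.2]
force: [-0.6, 0.2, 0.6]
opening: 0.0661
```

Emit:
apply_moves(series=[[0, -2, -2, 0], [0, -2, -2, 0], [0, -2, -1, 0], [0, 0, 0, 0], [0, 0, 0, 0]])

```text
t: 11.78
ee_pos: [0.5322, 0.2062, 0.2314]
tcp_rot: [178.4, 0.9, -99.2]
force: [-0.5, 0.1, -1.2]
opening: 0.0664
```

Emit:
apply_moves(series=[[3, 2, 0, 0], [3, 2, 0, 0], [3, 2, 0, 0], [3, 0, 0, 0], [3, 0, 0, 0]])

```text
t: 12.2
ee_pos: [0.4412, 0.0685, 0.2266]
tcp_rot: [178.0, 0.9, -98.7]
force: [-0.0, -0.7, -0.4]
opening: 0.0663
```

Emit:
apply_moves(series=[[1, 0, 0, 0], [0, 0, 0, 0], [0, 0, 0, 0], [0, 0, 0, 0]])

```text
t: 12.53
ee_pos: [0.4351, 0.0563, 0.2254]
tcp_rot: [177.8, 0.9, -98.9]
force: [0.1, 0.2, 0.8]
opening: 0.0663
```

```bash
python3 go.py .466 .2195 .18 -99; python3 - <<'E'
from h import *
for n in("scene","top"): cv2.imwrite(f"pics/{n}8.png",cv2.cvtColor(cams.grab_frame(n),cv2.COLOR_RGB2BGR))
a=cv2.imread("pics/scene8.png")
cv2.imwrite("pics/c14.png",np.hstack([cv2.resize(a[180:300,140:270],(390,360)),cv2.resize(a[115:195,250:337],(390,360))]))
E
```

```text
t 12.5333 pos [0.4351 0.0563 0.2254] rot [177.83   0.89 -98.91] F [0.1 0.2 0.8] open 0.0663
delta tool cm [-16.53  -0.71   4.77] rows 3.962846803877123 turn rad 0.0016315931387068598
```

View pics/c14.png

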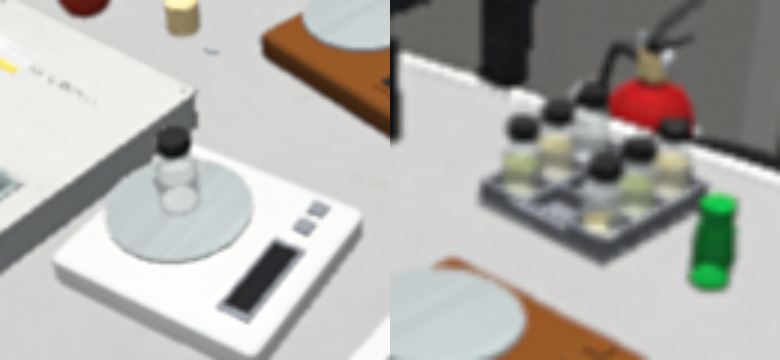

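View pics/top8.png

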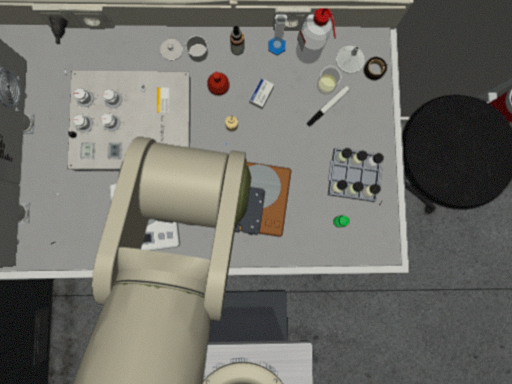

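```bash
python3 - <<'E'
from h import *
print(ray('scene',(198,226.5),.1),ray('scene',(199.7,247),.044))
a=cv2.imread("pics/top8.png");b=cv2.imread("pics/top0.png")
for im in(b,a):
    g=cv2.resize(im,None,fx=4,fy=4,interpolation=cv2.INTER_CUBIC)
    m=((g.max(2)<62)*255).astype(np.uint8); m[:560]=0;m[820:]=0;m[:,:1300]=0;m[:,1560:]=0
    m=cv2.morphologyEx(m,cv2.MORPH_OPEN,cv2.getStructuringElement(cv2.MORPH_ELLIPSE,(25,25)))
    print((cv2.connectedComponentsWithStats(m)[3][1:]/4).round(1).tolist())
print(ctrl.sign_off())
E
```

```text
[0.46620459 0.21798296 0.1       ] [0.46866575 0.21716752 0.044     ]
[[346.8, 153.1], [362.1, 155.6], [378.1, 158.2], [360.7, 170.9], [342.1, 184.9], [358.1, 186.8], [374.9, 188.9]]
[[346.9, 153.1], [362.1, 155.6], [378.1, 158.2], [342.2, 184.9], [358.1, 186.7], [375.1, 188.9]]
the job is handed in; nothing more can be done
None
```

I lifted the middle vial out of the rack, stood it upright on the white balance's pan, let go, moved the arm clear, and handed the job in. The last robot clock reading before hand-in was 12.5 s, against the 38 s limit.

**Last checks:**
- **Position:** the vial's base and cap measured about (0.468, 0.217) and (0.466, 0.218). The pan centre is at (0.466, 0.2195), so the vial is about 3 mm off centre and upright.
- **Neighbours:** the caps of the six other vials have moved by no more than 0.2 px, so the front and rear vials are still in place.
- **Robot:** it touches nothing, and the forces read about zero.

**What disagreed:** in the scene picture the fingertips looked about 22 mm higher than the stated tip extent, so the jaws held the black cap, not the glass. The opening read 21 mm on the 24 mm cap. The grip held throughout. The final arm pose also hid the pan from the top camera, so the placing was checked in the scene view only.

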